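# Lock the control unit's service cover with its quarter-turn fastener

## Robot

A 6-joint arm with a two-finger parallel gripper is mounted at the origin on the work surface. World frame = base frame: x ahead of the robot, y to its left, z up, the work surface at z = 0. Lengths are in m, angles in rad, forces in N, time in s.
With the tool pointing down it reaches from about 0.35 to 0.975 m from the base axis. Payload 4.9 kg.
Tool frame: the origin (TCP) lies on the centre line of the jaws, within the pads' length; the fingertips stand 14 mm ahead of it and the grasp point (between the pads) lies 5 mm behind it; z points along the fingers, y is the line along which they close (so a half turn about z gives the same grasp; the last joint's range is limited). The gripper opens to 85 mm and grips with 20 to 120 N. Pads are 22 mm wide; open, the fingers measure 114 mm over their backs; the gripper's body (76 mm by 85 mm) begins 54 mm behind the grasp point. The pads swing forward as they close: fully open they stand 13 mm farther back than shut.
Start: joints at [-1.424, 0.053, 1.613, -0, 1.476, -0.119], TCP at [0.164, -0.603, 0.245] pointing down, gripper open.
Joint ranges: [-3.01, 3.01], [-1.01, 2.22], [0.06, 2.58], [-1.02, 4.17], [0.09, 2.62], [-3.14, 3.14]. Speed limits (rad/s): [2.57, 2.57, 3.14, 3.14, 3.14, 3.14].

## Interface

Orientations are given as a unit quaternion [w, x, y, z].
In Python, from plant import * gives the robot as it stands.
- The arm moves only by the tool send_rows, never from a script. Its argument "steps" is a list of rows, each an object with "translation": the shift along the tool's x, y, z in cm, a list of three; "delta_rot": the turn, a rotation vector about the tool's x, y, z in rad, a list of three; "jaw": the finger opening in cm, from 0 to 8.54. In form: [{"translation": [dx, dy, dz], "delta_rot": [rx, ry, rz], "jaw": jaw}, ...]. A call has exactly 8 rows; each row is the pose to reach, as a shift and turn from the pose commanded when the call began, along the tool's axes at that moment; what a row does not reach only later rows make up. A row lasts 1/10 s, in which the tool goes at most 50 mm and 8.59 degrees, less where a joint would pass 70% of its speed; a pose out of reach is approached as far as the arm can. A call with a gripper value outside its range is refused whole. The fingers move at their own pace and stop on an object; the grip force is fixed at half the most. Time passes only in rows, so rows that repeat a pose let the fingers close, or fill a call up. It gives the time, the measured TCP pose, the force, the opening and the grip force at its end, in the units of the state.
- state(): the state, without advancing time (a new reading comes with each control period).
- grab_frame(name): name is "scene" or "side" or "wrist"; returns a dict with "pixels" (480x640x3 uint8, blue, green, red), "range_z" (480x640 float32, m along the optical axis (not along the pixel's ray), 0 where there is no reading), "fx", "fy", "cx", "cy" (pixels), "rvec" (rotation vector, rad) and "tvec" (3), from world to camera coordinates, as OpenCV has them. Camera axes: x right, y down, z forward; pixel columns grow to the right and rows downward; lengths in m; the calibration is good to about 2 mm. A picture is of the moment at which its call begins.
- job_done(): hands the job in; it is judged then, once.
The state is a dict: "time": time; "joint_pos": joint angles; "joint_vel": joint speeds; "joint_efforts": joint torques, N m; "tool_pos": TCP position; "tool_rot": TCP orientation; "contact_force": force on the tool from outside, world axes, zero at the start; "ft_torque": the same for the moment, N m; "gripper_width": opening from 0.0 (shut) to 1.0 (fully open); "grasp_force": force on a finger pad.
Only numpy, scipy, OpenCV 4.12 (cv2) and the standard library are available. Lean on these libraries where they do the work, as an engineer would, in place of code of your own. Each camera call takes 0.05 s, during which the arm holds its last target. There are 200 camera calls.

## Task

Take the quarter-turn fastener out of its grey parking stand, put it down through the slot in the steel service cover of the bath control unit, press it in against its spring and turn it a quarter turn clockwise (seen from above) until it springs up into its locking notch, then let go. A light push is enough: press by feel and never lean hard on the fastener or the cover, and leave the bottles and the beaker where they stand.

Things in the scene. Friction and masses are not known exactly. Their poses are not given: they have to be found in the camera images.
- fastener: Loose steel fastener, about 120 g. Origin: on its axis at the underside of its round flange (44 mm diameter, 4 mm thick); +z up along the axis. Below the flange a 10 mm stem reaches down 56 mm to a cross bar (see crossbar). Wing and cross bar are parallel, along x; a half turn about z changes nothing. At the start it hangs upright in the stand, any yaw, flange on the rim.
- wing (a point): On the fastener: centre of its black wing handle, the place to grip, 17 mm above the fastener's origin. The wing is 44 mm long (fastener x), 12 mm thick (y) and 26 mm high, standing on the flange.
- crossbar (a point): On the fastener: centre of the steel cross bar at the stem's foot, 51.5 mm below the fastener's origin. Bar 9 mm wide and 9 mm high, flat on top and rounded below, 32 mm long along the fastener's x; its lowest line is 56 mm below the flange's underside.
- stand: Fixed square grey plastic sleeve on the bench: 60 by 60 mm outside, open square bore 36 by 36 mm, 60 mm high. Origin: centre of its underside.
- unit: Fixed white box, 180 (x) by 160 (y) by 90 mm high, 5 mm steel cover on top, black display on its -x face. Origin: centre of its underside, z up. Locking: with the fastener's x along the unit's y, letting off the push lets the spring lift it 5 mm into its notch, flange underside 39 to 13 mm above the cover (by receptacle depth). Turned too little it stays under the cam; not turned, it rises back.
- keyhole (a point): Centre of the slot in the cover, on its top face, 90 mm above the bench, axes as unit. Slot 35 mm along the unit's x, 12 mm along its y. The receptacle below hangs at an unknown depth that differs by up to 26 mm and can only be felt: the cross bar meets its spring plate when the flange's underside is 43 (shallowest) to 17 mm (deepest) above the cover.
- receptacle_top (a point): On the unit's axis, 5 mm below the keyhole: underside of the cover. Spring: about 3 N at first touch, growing 0.9 N per mm. After 9 mm of travel (11 N) the cross bar is below the cams and can turn, only clockwise from above; at 11 mm (12.5 N) comes a hard bottom. Push 12 to 17 N; over 30 N is a fault. It can turn 90 degrees and about 7 more to a stop.
- amber: Bystander: brown glass bottle, 60 mm diameter, 120 mm high, loose. Origin: centre of its underside.
- squeeze: Bystander: white plastic bottle, 52 mm diameter, 110 mm high, loose. Origin: centre of its underside.
- beaker: Bystander: glass beaker, 70 mm diameter, 80 mm high, loose. Origin: centre of its underside.
Things that resemble listed ones, but are neither listed nor needed, are in the scene too. Of the things that look like the unit, take the one that is farthest from the robot's base at the start.

How it is judged:
By the outcome, as a careful person would: the job done as asked, in the order asked, and still so for the second after the job is handed in, with the robot touching nothing.
It also fails if it takes over 67 s, if anything falls off the work surface, if the arm or the gripper's body presses on something with over 40 N, if the wrist force passes 120 N, or if a joint passes its speed limit or range.

## Working session

There is one attempt and no reset: what is moved stays moved. The work goes in short steps, Python scripts to look and compute and a tool call to move; the robot and the scene stay as the last step left them, time stands still between calls to the robot, and variables do not carry over. Pictures are saved under pics/ and viewed, at most 10 in all, crops included, and the job is handed in when it is done.

Besides the shell and the picture viewer there is one more tool, called after "Call:" as a command line: name --argument value ..., lists and objects as JSON in quotes. send_rows: Moves the arm, as the interface text tells. Its arguments: {"type":"object","properties":{"steps":{"type":"array","items":{"type":"object","properties":{"translation":{"type":"array","items":{"type":"number"}},"delta_rot":{"type":"array","items":{"type":"number"}},"jaw":{"type":"number"}}}}},"required":["steps"]}

```bash
mkdir -p pics; cat > h.py <<'E'
from plant import *
import numpy as np, cv2, pickle
def grab(n,tag):
    f=grab_frame(n); pickle.dump(f,open(f'pics/{tag}.pkl','wb')); cv2.imwrite(f'pics/{tag}.png',f['pixels']); return f
def load(tag): return pickle.load(open(f'pics/{tag}.pkl','rb'))
def cam(f):
    R=cv2.Rodrigues(np.array(f['rvec'],float))[0]; return R,np.array(f['tvec'],float).ravel()
def cloud(f):
    R,t=cam(f); v,u=np.mgrid[:480,:640]; z=f['range_z']
    P=np.stack([(u-f['cx'])/f['fx']*z,(v-f['cy'])/f['fy']*z,z],-1)
    W=(P-t)@R; W[z<=0]=np.nan; return W
def ray_at(f,u,v,h):
    R,t=cam(f); d=R.T@np.array([(u-f['cx'])/f['fx'],(v-f['cy'])/f['fy'],1]); c=-R.T@t
    return c+d*(h-c[2])/d[2]
def proj(f,p):
    R,t=cam(f); q=R@np.array(p)+t; return q[0]/q[2]*f['fx']+f['cx'],q[1]/q[2]*f['fy']+f['cy']
E
python3 - <<'E'
from h import *
a=grab('scene','s0');b=grab('side','d0');w=grab('wrist','w0')
cv2.imwrite('pics/two.png',cv2.resize(np.vstack([a['pixels'],b['pixels']]),None,fx=.625,fy=.625))
for f in(a,b,w):
    R,t=cam(f);print(-R.T@t,R[2],f['fx'])
print(state())
E
```

```text
[ 1.10838367 -0.72241209  0.77207259] [-0.46965399  0.63079943 -0.61767079] 447.83651718204874
[0.52178575 0.85928513 0.58562991] [ 0.05251687 -0.86227947 -0.50370239] 437.2633574228338
[ 0.24391694 -0.58219157  0.37317256] [-0.30647448 -0.08236248 -0.94830892] 338.5136001418416
{'time': 0.15, 'joint_pos': array([-1.42401911e+00,  5.32455544e-02,  1.61399931e+00, -6.33455507e-06,
        1.47603368e+00, -1.18991140e-01]), 'joint_vel': array([-6.55941638e-04, -2.03314526e-03, -3.86066341e-03, -3.34451251e-04,
        9.48223958e-05, -8.84500299e-05]), 'joint_efforts': array([ 2.66823590e-04, -3.94242311e+01, -3.70721626e+01, -1.14026830e-04,
        4.64446450e-03, -2.51780271e-06]), 'tool_pos': array([ 0.16408991, -0.6025761 ,  0.24430804]), 'tool_rot': array([-8.42818363e-04,  9.91183490e-01,  1.32493694e-01, -1.48631793e-05]), 'contact_force': array([-0.6841296 , -0.95975884,  0.50021339]), 'ft_torque': array([ 0.00719963, -0.02654595,  0.00609606]), 'grasp_force': 0.0, 'gripper_width': 1.000780572609641}
```

View pics/s0.png

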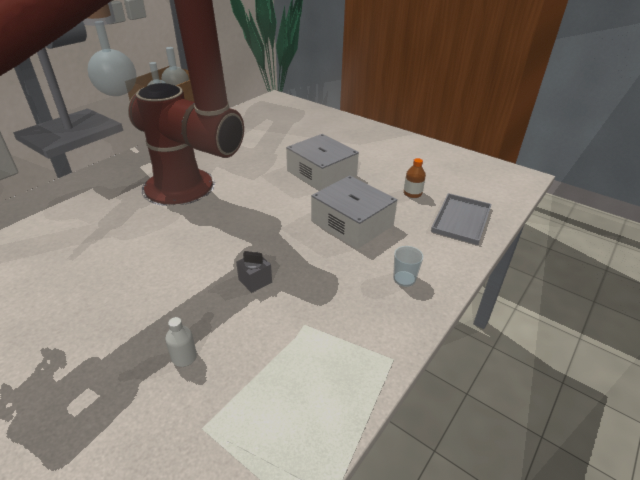

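View pics/d0.png

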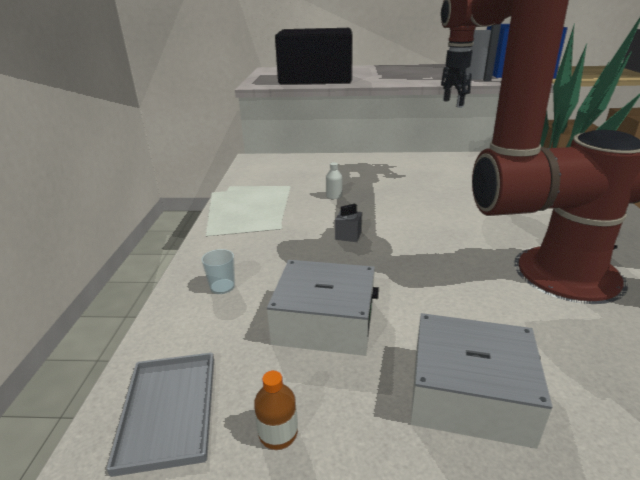

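The scene view shows two boxes: (322,160) near the base and (353,210) farther away. They appear at (478,372) and (325,303) in the side view. There is one stand with a black wing, at scene (254,268) and side (348,222). Next I'll take enlarged crops and depth measurements.

```bash
python3 - <<'E'
from h import *
a=load('s0');b=load('d0')
cr=lambda f,x,y,w,h,s:cv2.resize(f['pixels'][y:y+h,x:x+w],None,fx=s,fy=s,interpolation=cv2.INTER_CUBIC)
A=np.hstack([cr(a,305,170,100,75,4),cr(a,215,230,100,75,4)])
B=np.hstack([cr(b,265,255,120,90,10/3),cr(b,300,185,100,75,4)])
cv2.imwrite('pics/crops.png',np.vstack([A,B]))
for n,f,pts in(('s',a,[(353,198),(353,186),(322,150),(254,257),(254,270),(415,190),(405,280),(180,345)]),('d',b,[(325,290),(478,356),(348,210),(348,230),(276,425),(221,280),(334,185)])):
    W=cloud(f)
    for u,v in pts: print(n,u,v,W[v,u].round(3))
    # cover plane top: points z .085-.095
    m=(abs(W[...,2]-.09)<.006); 
    c,l,st,_=cv2.connectedComponentsWithStats(m.astype(np.uint8))
    for i in range(1,c):
        if st[i,4]>300:
            r=cv2.minAreaRect(W[l==i][:,:2].astype(np.float32)*1000); print(n,st[i],r,np.median(W[l==i][:,2]))
    m=(abs(W[...,2]-.077)<.02)
    c,l,st,_=cv2.connectedComponentsWithStats(m.astype(np.uint8))
E
```

```text
s 353 198 [0.548 0.189 0.08 ]
s 353 186 [0.522 0.227 0.091]
s 322 150 [0.305 0.366 0.081]
s 254 257 [ 0.51  -0.172  0.082]
s 254 270 [ 0.522 -0.187  0.059]
s 415 190 [0.635 0.41  0.032]
s 405 280 [0.804 0.041 0.023]
s 180 345 [ 0.567 -0.438  0.068]
s [343  53 203  43 549] ((284.4201965332031, 1315.19775390625), (991.0346069335938, 390.53460693359375), 25.294002532958984) 0.08996964124773003
s [ 286  134   73   35 1342] ((311.72509765625, 355.13427734375), (166.980224609375, 191.5462646484375), 78.82398986816406) 0.08977394711093732
s [ 311  175   86   49 2151] ((554.5687255859375, 182.3187255859375), (166.97642517089844, 185.28012084960938), 82.25667572021484) 0.08977805627420943
d 325 290 [0.552 0.197 0.091]
d 478 356 [0.308 0.349 0.079]
d 348 210 [ 0.504 -0.166  0.078]
d 348 230 [ 0.504 -0.139  0.034]
d 276 425 [0.612 0.467 0.059]
d 221 280 [0.782 0.094 0.039]
d 334 185 [ 0.544 -0.4    0.05 ]
d [  0  83 242  70 643] ((1706.468994140625, -1385.776611328125), (1382.6688232421875, 583.3086547851562), 61.90495300292969) 0.08995880130818852
d [240 106 219   6 575] ((493.20953369140625, -1201.356201171875), (34.48870849609375, 1009.7840576171875), 89.77579498291016) 0.09014748771650496
d [545 232  69  26 367] ((18.18454360961914, 32.8465576171875), (64.59832000732422, 131.6867218017578), 59.48313522338867) 0.08980631105419387
d [ 267  260  108   61 5022] ((554.997802734375, 182.507568359375), (165.02166748046875, 180.90353393554688), 82.09710693359375) 0.09088907600437214
d [ 415  313  138   98 9536] ((311.555908203125, 356.3501281738281), (164.17709350585938, 180.6024932861328), 78.63562774658203) 0.0907679640776212
d [257 384  34  27 419] ((615.0992431640625, 444.2738342285156), (47.680885314941406, 37.56009292602539), 19.825313568115234) 0.08930154773997614
```

View pics/crops.png

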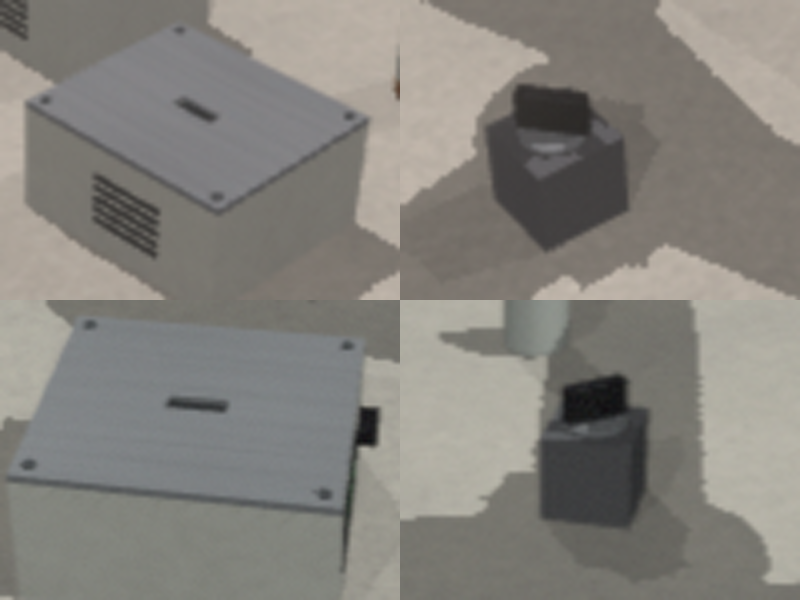

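```bash
cat >> h.py <<'E'
def tri(fs,ps):
    M=[];r=[]
    for f,(u,v) in zip(fs,ps):
        R,t=cam(f); d=R.T@np.array([(u-f['cx'])/f['fx'],(v-f['cy'])/f['fy'],1]); d/=np.linalg.norm(d); c=-R.T@t
        P=np.eye(3)-np.outer(d,d); M.append(P); r.append(P@c)
    M_=np.vstack(M); r=np.hstack(r); x=np.linalg.lstsq(M_,r,rcond=None)[0]
    return x, np.linalg.norm(M_@x-r)
from scipy.spatial.transform import Rotation as Rn
def pose():
    s=state(); q=s['tool_rot']; return s,np.array(s['tool_pos']),Rn.from_quat([q[1],q[2],q[3],q[0]]).as_matrix()
def shift(target):
    s,p,R=pose(); return R.T@(np.array(target)-p)*100
E
python3 - <<'E'
from h import *
a=load('s0');b=load('d0')
print('slot',tri([a,b],[(354.2,197.3),(324.1,286.2)]))
print('wing',tri([a,b],[(253,257.3),(348.8,210)]))
for f,(x0,x1,y0,y1) in((a,(236,275,248,292)),(b,(330,365,200,245))):
    W=cloud(f)[y0:y1,x0:x1].reshape(-1,3)
    for lo,hi in((.069,.1),(.057,.0615)):
        m=(W[:,2]>lo)&(W[:,2]<hi); q=W[m]; print(lo,m.sum(),cv2.minAreaRect(q[:,:2].astype(np.float32)*1000),np.nanmax(q[:,2]))
        if lo>.06: e=np.linalg.eigh(np.cov(q[:,:2].T)); print(np.degrees(np.arctan2(e[1][1,1],e[1][0,1])))
s,p,R=pose();print(R.round(3)); print(shift([.505,-.165,.23]))
E
```

```text
slot (array([0.55509258, 0.18248916, 0.08857906]), np.float64(0.0012866850664781852))
wing (array([ 0.50278033, -0.16920121,  0.07653893]), np.float64(0.0012228591551823923))
0.069 174 ((503.7266540527344, -170.71383666992188), (43.95237731933594, 15.238874435424805), 25.330242156982422) 0.09226808733904518
-152.27758944776224
0.057 194 ((503.1899108886719, -169.89715576171875), (61.890865325927734, 63.25632858276367), 74.59722137451172) 0.06149064915766696
0.069 152 ((502.8216552734375, -166.89547729492188), (43.94863510131836, 17.526805877685547), 19.315792083740234) 0.09311118045487633
-154.19997441556222
0.057 114 ((503.0667724609375, -168.0549774169922), (63.12113952636719, 60.46725845336914), 76.73948669433594) 0.06148222666278043
[[ 0.965  0.263 -0.   ]
 [ 0.263 -0.965  0.002]
 [ 0.    -0.002 -1.   ]]
[ 44.38681139 -33.26481825   1.49512096]
```

Both views agree:
- Slot centre is at (0.555, 0.1825, 0.089), on the farther unit, whose yaw is about -7.9°.
- Wing centre is at (0.503, -0.169, 0.077), with yaw about 24°.
- Heights match the text.

Moving above the wing.

Call:
send_rows --steps '[{"translation":[44.1,-33,2.4],"delta_rot":[0,0,-0.15],"jaw":8.5},{"translation":[44.1,-33,2.4],"delta_rot":[0,0,-0.15],"jaw":8.5},{"translation":[44.1,-33,2.4],"delta_rot":[0,0,-0.15],"jaw":8.5},{"translation":[44.1,-33,2.4],"delta_rot":[0,0,-0.15],"jaw":8.5},{"translation":[44.1,-33,2.4],"delta_rot":[0,0,-0.15],"jaw":8.5},{"translation":[44.1,-33,2.4],"delta_rot":[0,0,-0.15],"jaw":8.5},{"translation":[44.1,-33,2.4],"delta_rot":[0,0,-0.15],"jaw":8.5},{"translation":[44.1,-33,2.4],"delta_rot":[0,0,-0.15],"jaw":8.5}]'

```text
time: 0.95
tool_pos: [0.4108, -0.2861, 0.2277]
tool_rot: [0.0, 0.978, 0.206, 0.0]
contact_force: [0.7, -0.4, -0.6]
gripper_width: 1.0
grasp_force: 0.0
```

```bash
python3 - <<'E'
from h import *
s,p,R=pose();print(s['time'],p,R.round(3)); print(shift([.503,-.169,.22]),np.degrees(np.arctan2(R[1,0],R[0,0])))
E
```

```text
0.95 [ 0.41075585 -0.28608389  0.22767562] [[ 0.915  0.404  0.   ]
 [ 0.404 -0.915 -0.   ]
 [ 0.     0.    -1.   ]]
[13.1657342  -6.98851744  0.76773237] 23.80816389819178
```

Call:
send_rows --steps '[{"translation":[13.2,-7,0.8],"delta_rot":[0,0,0],"jaw":8.5},{"translation":[13.2,-7,0.8],"delta_rot":[0,0,0],"jaw":8.5},{"translation":[13.2,-7,0.8],"delta_rot":[0,0,0],"jaw":8.5},{"translation":[13.2,-7,0.8],"delta_rot":[0,0,0],"jaw":8.5},{"translation":[13.2,-7,0.8],"delta_rot":[0,0,0],"jaw":8.5},{"translation":[13.2,-7,0.8],"delta_rot":[0,0,0],"jaw":8.5},{"translation":[13.2,-7,0.8],"delta_rot":[0,0,0],"jaw":8.5},{"translation":[13.2,-7,0.8],"delta_rot":[0,0,0],"jaw":8.5}]'

```text
time: 1.75
tool_pos: [0.5019, -0.1717, 0.22]
tool_rot: [0.0, 0.979, 0.205, 0.0]
contact_force: [-0.0, 0.1, 0.0]
gripper_width: 0.996
grasp_force: 0.0
```

```bash
python3 - <<'E'
from h import *
w=grab('wrist','w1')
s,p,R=pose();print(s['time'],p)
W=cloud(w)
m=(W[...,2]>.07)&(W[...,2]<.1)&(abs(W[...,0]-.503)<.05)&(abs(W[...,1]+.169)<.05)
q=W[m][:,:2]; print(m.sum(),cv2.minAreaRect(q.astype(np.float32)*1000))
t=(W[...,2]>.087)&m;q=W[t][:,:2]; print(t.sum(),cv2.minAreaRect(q.astype(np.float32)*1000),np.median(W[t][:,2]))
u,v=proj(w,(.503,-.169,.09));print(u,v)
E
```

```text
1.8 [ 0.50201771 -0.17161193  0.21999371]
840 ((505.019287109375, -171.0133819580078), (43.44312286376953, 11.972185134887695), 27.259063720703125)
776 ((504.98626708984375, -171.05079650878906), (43.35024642944336, 11.971879959106445), 27.373119354248047) 0.09028506481677509
317.9023908565815 232.37495839232557
```

View pics/w1.png

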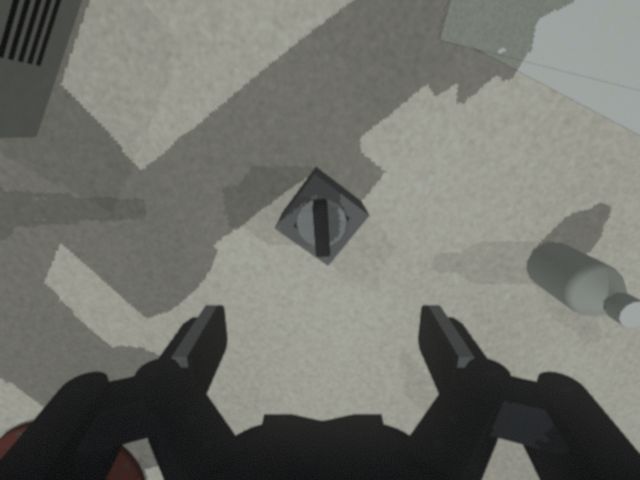

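The wing is at (321,228) with the stand below it. The wrist camera gives (0.505, -0.171), top 0.090, yaw 27.3°, which agrees with the other views to 2 mm. I'll descend until the tips clear the flange (TCP z 0.080), then close.

Call:
send_rows --steps '[{"translation":[0.25,-0.05,5],"delta_rot":[0,0,-0.06],"jaw":6},{"translation":[0.25,-0.05,9],"delta_rot":[0,0,-0.06],"jaw":5},{"translation":[0.25,-0.05,12],"delta_rot":[0,0,-0.06],"jaw":5},{"translation":[0.25,-0.05,13],"delta_rot":[0,0,-0.06],"jaw":5},{"translation":[0.25,-0.05,14],"delta_rot":[0,0,-0.06],"jaw":5},{"translation":[0.25,-0.05,14],"delta_rot":[0,0,-0.06],"jaw":5},{"translation":[0.25,-0.05,14],"delta_rot":[0,0,-0.06],"jaw":3},{"translation":[0.25,-0.05,14],"delta_rot":[0,0,-0.06],"jaw":2}]'

```text
time: 2.6
tool_pos: [0.5058, -0.1698, 0.0819]
tool_rot: [0.001, 0.972, 0.236, 0.001]
contact_force: [0.2, -0.3, -0.1]
gripper_width: 0.249
grasp_force: 0.0
```

Call:
send_rows --steps '[{"translation":[0,0,0],"delta_rot":[0,0,0],"jaw":0.8},{"translation":[0,0,0],"delta_rot":[0,0,0],"jaw":0.8},{"translation":[0,0,0],"delta_rot":[0,0,0],"jaw":0.8},{"translation":[0,0,0],"delta_rot":[0,0,0],"jaw":0.8},{"translation":[0,0,0],"delta_rot":[0,0,0],"jaw":0.8},{"translation":[0,0,0],"delta_rot":[0,0,0],"jaw":0.8},{"translation":[0,0,0],"delta_rot":[0,0,0],"jaw":0.8},{"translation":[0,0,0],"delta_rot":[0,0,0],"jaw":0.8}]'

```text
time: 3.4
tool_pos: [0.5058, -0.1697, 0.0817]
tool_rot: [0.001, 0.972, 0.236, 0.001]
contact_force: [-0.1, 0.2, 5.5]
gripper_width: 0.126
grasp_force: 60.7
```

Call:
send_rows --steps '[{"translation":[0,0,-1],"delta_rot":[0,0,0],"jaw":0.8},{"translation":[0,0,-3],"delta_rot":[0,0,0],"jaw":0.8},{"translation":[0,0,-6],"delta_rot":[0,0,0],"jaw":0.8},{"translation":[0,0,-9],"delta_rot":[0,0,0],"jaw":0.8},{"translation":[0,0,-12],"delta_rot":[0,0,0],"jaw":0.8},{"translation":[0,0,-15],"delta_rot":[0,0,0],"jaw":0.8},{"translation":[0,0,-15.5],"delta_rot":[0,0,0],"jaw":0.8},{"translation":[0,0,-15.5],"delta_rot":[0,0,0],"jaw":0.8}]'

```text
time: 4.2
tool_pos: [0.5048, -0.1692, 0.2357]
tool_rot: [0.001, 0.972, 0.236, 0.001]
contact_force: [-1.0, -0.9, 0.1]
gripper_width: 0.124
grasp_force: 59.7
```

```bash
python3 - <<'E'
from h import *
s,p,R=pose();yaw=np.degrees(np.arctan2(R[1,0],R[0,0]));print(s['time'],p,R.round(4),s['contact_force'],yaw); print(shift([.555,.1825,p[2]]),172.1-yaw)
E
```

```text
4.2 [ 0.50483882 -0.16924194  0.23565951] [[ 8.889e-01  4.581e-01  1.700e-03]
 [ 4.581e-01 -8.889e-01 -8.000e-04]
 [ 1.100e-03  1.500e-03 -1.000e+00]] [-1.01913446 -0.89125488  0.07723339] 27.26657093952283
[ 2.05731274e+01 -2.89677645e+01 -2.09132973e-02] 144.83342906047716
```

Call:
send_rows --steps '[{"translation":[20.6,-29,0],"delta_rot":[0,0,-2.528],"jaw":0.8},{"translation":[20.6,-29,0],"delta_rot":[0,0,-2.528],"jaw":0.8},{"translation":[20.6,-29,0],"delta_rot":[0,0,-2.528],"jaw":0.8},{"translation":[20.6,-29,0],"delta_rot":[0,0,-2.528],"jaw":0.8},{"translation":[20.6,-29,0],"delta_rot":[0,0,-2.528],"jaw":0.8},{"translation":[20.6,-29,0],"delta_rot":[0,0,-2.528],"jaw":0.8},{"translation":[20.6,-29,0],"delta_rot":[0,0,-2.528],"jaw":0.8},{"translation":[20.6,-29,0],"delta_rot":[0,0,-2.528],"jaw":0.8}]'

```text
time: 5.0
tool_pos: [0.5532, 0.1876, 0.2314]
tool_rot: [-0.002, 0.665, 0.747, -0.001]
contact_force: [-0.1, -0.8, -1.2]
gripper_width: 0.122
grasp_force: 59.7
```

```bash
python3 - <<'E'
from h import *
s,p,R=pose();yaw=np.degrees(np.arctan2(R[1,0],R[0,0]));print(s['time'],p,s['joint_pos'],yaw); print(shift([.555,.1825,.2357]),np.radians(172.1-yaw))
E
```

```text
5.0 [0.55319552 0.18755121 0.23139213] [ 0.19869028 -0.03199866  1.72156447  0.00177614  1.45688625  0.08164186] 96.69437349201971
[-0.52212513  0.11818082 -0.43209292] 1.3160764570933703
```

Call:
send_rows --steps '[{"translation":[0,0,0],"delta_rot":[0,0,-1.2],"jaw":0.8},{"translation":[0,0,0],"delta_rot":[0,0,-1.2],"jaw":0.8},{"translation":[0,0,0],"delta_rot":[0,0,-1.2],"jaw":0.8},{"translation":[0,0,0],"delta_rot":[0,0,-1.2],"jaw":0.8},{"translation":[0,0,0],"delta_rot":[0,0,-1.2],"jaw":0.8},{"translation":[0,0,0],"delta_rot":[0,0,-1.2],"jaw":0.8},{"translation":[0,0,0],"delta_rot":[0,0,-1.2],"jaw":0.8},{"translation":[0,0,0],"delta_rot":[0,0,-1.2],"jaw":0.8}]'

```text
time: 5.8
tool_pos: [0.5534, 0.1827, 0.2313]
tool_rot: [-0.003, 0.129, 0.992, -0.001]
contact_force: [0.8, -0.0, -1.2]
gripper_width: 0.131
grasp_force: 59.7
```

```bash
python3 - <<'E'
from h import *
s,p,R=pose();yaw=np.degrees(np.arctan2(R[1,0],R[0,0]));print(s['time'],p,s['joint_pos'],yaw); print(shift([.555,.1825,.2357]),np.radians(172.1-yaw))
w=grab('wrist','w2')
W=cloud(w);t=np.degrees(172.1)
print(proj(w,(.555,.1825,.09)))
m=(abs(W[...,2]-.09)<.006)&(np.hypot(W[...,0]-.555,W[...,1]-.1825)<.15)
print(m.sum(),cv2.minAreaRect(W[m][:,:2].astype(np.float32)*1000),np.median(W[m][:,2]))
E
```

```text
5.8 [0.55337147 0.18271243 0.23132414] [ 1.91215693e-01 -3.47274938e-02  1.72434300e+00  4.78783113e-05
  1.45740107e+00 -1.11996967e+00] 165.1247435343525
[-0.16070111  0.02025801 -0.43842729] 0.1217411914965717
(np.float64(323.91237694546396), np.float64(231.33180769760918))
34383 ((557.124267578125, 181.08383178710938), (160.68927001953125, 180.95115661621094), 82.10856628417969) 0.09047088791376603
```

View pics/w2.png

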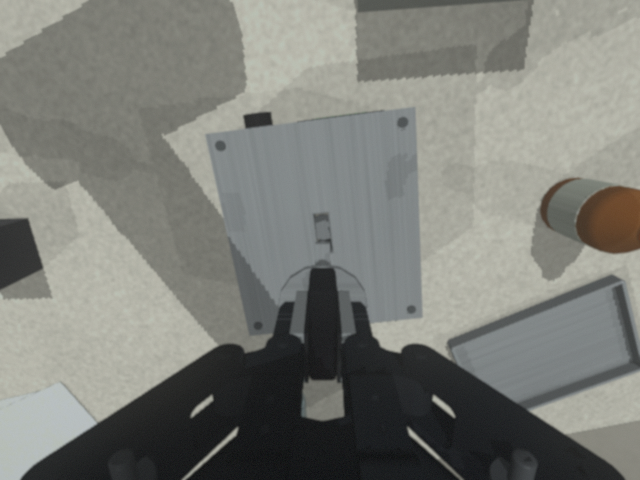

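The wrist view shows the slot at (323,230), clear below the fastener, with the crossbar end near (323,252). The unit's yaw of -7.9° is confirmed. I'll finish the rotation, lower to about 10 mm above the cover and look again.

Call:
send_rows --steps '[{"translation":[-0.2,0,1],"delta_rot":[0,0,-0.122],"jaw":0.8},{"translation":[-0.2,0,2],"delta_rot":[0,0,-0.122],"jaw":0.8},{"translation":[-0.2,0,3],"delta_rot":[0,0,-0.122],"jaw":0.8},{"translation":[-0.2,0,4],"delta_rot":[0,0,-0.122],"jaw":0.8},{"translation":[-0.2,0,5],"delta_rot":[0,0,-0.122],"jaw":0.8},{"translation":[-0.2,0,5.2],"delta_rot":[0,0,-0.122],"jaw":0.8},{"translation":[-0.2,0,5.2],"delta_rot":[0,0,-0.122],"jaw":0.8},{"translation":[-0.2,0,5.2],"delta_rot":[0,0,-0.122],"jaw":0.8}]'

```text
time: 6.65
tool_pos: [0.5571, 0.1826, 0.1834]
tool_rot: [0.0, 0.072, 0.997, 0.0]
contact_force: [0.1, 0.0, -0.5]
gripper_width: 0.129
grasp_force: 59.7
```

```bash
python3 - <<'E'
from h import *
w=grab('wrist','w3');a=grab('scene','s3');b=grab('side','d3')
s,p,R=pose();yaw=np.degrees(np.arctan2(R[1,0],R[0,0]));print(s['time'],p,yaw,R[:,2],s['contact_force'])
cr=lambda f,x,y,w,h,s:cv2.resize(f['pixels'][y:y+h,x:x+w],None,fx=s,fy=s,interpolation=cv2.INTER_CUBIC)
A=cr(w,270,170,100,150,4)
B=np.vstack([cr(a,315,145,80,60,5),cr(b,285,235,80,60,5)])
cv2.imwrite('pics/c3.png',np.hstack([A,B]))
E
```

```text
6.8 [0.55721652 0.18255794 0.18373795] 171.75303525084254 [ 1.39251282e-03  2.82927959e-04 -9.99998990e-01] [-0.21541474 -0.61147748 -0.23959044]
```

View pics/c3.png

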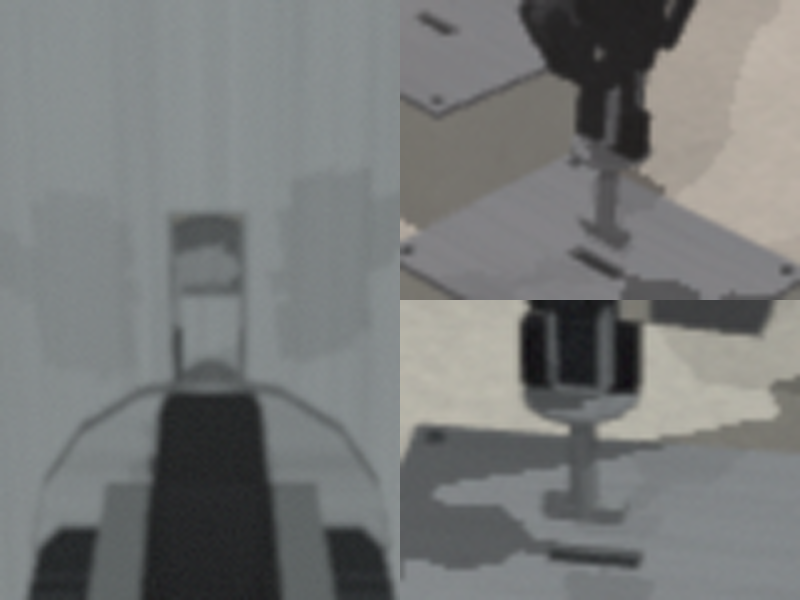

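The wrist crop shows the slot's far end at row 213 and spanning columns 168–245, with the bar's top edge at about row 293, nearly centred laterally. The scene and side crops show the bar hanging upright just above the slot. Computing the residual offset now.

```bash
python3 - <<'E'
from h import *
w=load('w3');a=load('s3');b=load('d3');W=cloud(w)
p=np.array([.5572,.1826,.1837]);y=np.radians(171.9);ex=np.array([np.cos(y),np.sin(y)]);ey=np.array([np.sin(y),-np.cos(y)])
T=lambda q:np.r_[((q[:2]-p[:2])@ex),((q[:2]-p[:2])@ey),q[2]]*1000
u=322
for v in range(218,268,2): print(v,T(W[v,u]).round(1))
print('barrow');
for uu in range(308,336): print(uu,T(W[250,uu]).round(1))
print('slot end',T(ray_at(w,321.6,223.3,.09)),T(ray_at(w,312,230,.09)),T(ray_at(w,331.3,230,.09)))
E
```

```text
218 [22.2 -1.1 91. ]
220 [20.6 -1.1 90.2]
222 [19.2 -1.1 90.5]
224 [11.7 -1.1 68.9]
226 [10.5 -1.1 70.1]
228 [ 8.7 -1.1 69.3]
230 [ 7.7 -1.1 71.2]
232 [ 5.9 -1.2 70.4]
234 [ 4.3 -1.2 70.3]
236 [ 2.5 -1.2 69.7]
238 [ 1.6 -1.2 71.8]
240 [-0.3 -1.2 70.8]
242 [ 12.4  -1.1 112.6]
244 [ 12.3  -1.1 116. ]
246 [ 10.7  -1.1 115.1]
248 [  9.4  -1.1 115.3]
250 [  8.1  -1.1 115.4]
252 [  6.5  -1.1 114.5]
254 [  5.2  -1.1 114.7]
256 [  4.5  -1.1 116.2]
258 [  2.7  -1.1 115.1]
260 [  1.8  -1.1 116.3]
262 [  1.8  -1.1 119.5]
264 [ 18.9  -1.  163.7]
266 [ 18.4  -1.  165. ]
barrow
308 [ -1.  -10.9  90.5]
309 [ -1.2 -10.2  90.1]
310 [-1.1 -9.5 90.4]
311 [-0.8 -8.8 91. ]
312 [-1.  -8.1 90.5]
313 [-1.  -7.4 90.5]
314 [-8.6 -7.3 70. ]
315 [-8.2 -6.5 71.1]
316 [  7.9  -4.8 114.9]
317 [  8.1  -4.2 115.3]
318 [  8.   -3.6 115. ]
319 [  8.  -3. 115.]
320 [  7.7  -2.3 114.3]
321 [  7.9  -1.7 114.8]
322 [  8.1  -1.1 115.4]
323 [  7.7  -0.5 114.2]
324 [  8.    0.2 115.1]
325 [  8.    0.8 115.2]
326 [  7.7   1.4 114.3]
327 [  7.9   2.  114.8]
328 [  8.2   2.6 115.6]
329 [  7.9   3.3 114.7]
330 [-8.3  4.9 70.7]
331 [-1.6  5.2 89.1]
332 [-0.8  5.8 91.3]
333 [-1.2  6.5 90. ]
334 [-1.1  7.2 90.5]
335 [-1.2  7.9 90.1]
slot end [18.16020985 -1.36440191 90.        ] [13.40903566 -7.96563412 90.        ] [13.3752158  5.273171  90.       ]
```

Wrist depths, in the tool frame:
- Bar centre is at x≈-2.6 mm and slot centre at x≈+0.9 mm, and the side view agrees with about 3.2 mm between them. Laterally they match to 0.2 mm.
- Spring plate is seen at z≈0.070, so first touch should come near TCP z 0.148.

Shifting 3.4 mm and lowering to just above the cover.

Call:
send_rows --steps '[{"translation":[0.34,0,0.3],"delta_rot":[0,0,-0.005],"jaw":0.8},{"translation":[0.34,0,0.6],"delta_rot":[0,0,-0.005],"jaw":0.8},{"translation":[0.34,0,0.9],"delta_rot":[0,0,-0.005],"jaw":0.8},{"translation":[0.34,0,1.1],"delta_rot":[0,0,-0.005],"jaw":0.8},{"translation":[0.34,0,1.2],"delta_rot":[0,0,-0.005],"jaw":0.8},{"translation":[0.34,0,1.2],"delta_rot":[0,0,-0.005],"jaw":0.8},{"translation":[0.34,0,1.2],"delta_rot":[0,0,-0.005],"jaw":0.8},{"translation":[0.34,0,1.2],"delta_rot":[0,0,-0.005],"jaw":0.8}]'

```text
time: 7.6
tool_pos: [0.5535, 0.183, 0.1711]
tool_rot: [0.0, 0.069, 0.998, 0.0]
contact_force: [-0.6, 0.1, -1.2]
gripper_width: 0.128
grasp_force: 59.7
```

```bash
python3 - <<'E'
from h import *
w=grab('wrist','w4')
s,p,R=pose();yy=np.arctan2(R[1,0],R[0,0]);print(s['time'],p,np.degrees(yy),R[:,2],s['contact_force']);W=cloud(w)
ex=np.array([np.cos(yy),np.sin(yy)]);ey=np.array([np.sin(yy),-np.cos(yy)])
T=lambda q:np.r_[((q[:2]-p[:2])@ex),((q[:2]-p[:2])@ey),q[2]]*1000
for v in range(214,250,1): print(v,T(W[v,322]).round(1),end=' ')
print()
for v in (236,242):
  for uu in range(308,337): print(uu,T(W[v,uu]).round(1),end=' ')
  print()
E
```

```text
7.65 [0.55354126 0.18297387 0.17107904] 172.04787733244208 [ 3.38596418e-04  4.14427075e-05 -9.99999942e-01] [-0.15948334  0.21129628 -1.46995208]
214 [27.9 -1.1 90.7] 215 [27.3 -1.1 90.9] 216 [26.7 -1.1 91.1] 217 [26.3 -1.1 91.9] 218 [25.4 -1.1 91. ] 219 [24.7 -1.1 91. ] 220 [23.9 -1.1 90.5] 221 [23.5 -1.1 91.5] 222 [22.3 -1.1 89.5] 223 [21.9 -1.1 90.5] 224 [21.3 -1.1 90.6] 225 [20.9 -1.1 91.5] 226 [20.  -1.1 90.8] 227 [19.1 -1.1 89.9] 228 [18.5 -1.1 90. ] 229 [17.5 -1.1 89.1] 230 [17.1 -1.1 90. ] 231 [16.8 -1.1 91.2] 232 [15.6 -1.1 89.6] 233 [15.1 -1.1 90.3] 234 [14.2 -1.1 89.4] 235 [ 7.7 -1.1 71.2] 236 [ 7.  -1.1 71.1] 237 [ 6.1 -1.1 70.8] 238 [ 5.5 -1.1 71.1] 239 [ 4.9 -1.1 71.7] 240 [ 3.8 -1.1 70.6] 241 [12.5 -1.1 98.7] 242 [ 12.3  -1.1 100.1] 243 [ 12.2  -1.1 101.5] 244 [ 12.1  -1.1 103.2] 245 [ 11.4  -1.1 103.1] 246 [ 10.5  -1.1 102.5] 247 [  9.8  -1.1 102.4] 248 [  9.1  -1.1 102.3] 249 [  8.5  -1.1 102.3] 
308 [ 13.2 -10.2  90.5] 309 [12.9 -9.6 89.6] 310 [12.9 -8.9 89.5] 311 [13.2 -8.2 90.4] 312 [13.2 -7.6 90.4] 313 [ 6.6 -7.5 70.1] 314 [ 6.7 -6.8 70.2] 315 [ 6.8 -6.1 70.7] 3
[... 367 characters left out ...]
 90.4] 334 [13.4  6.7 91.1] 335 [13.   7.4 90.1] 336 [13.1  8.  90.3] 
308 [  8.6 -10.3  89.2] 309 [ 9.  -9.6 90.4] 310 [ 8.8 -9.  89.9] 311 [ 8.7 -8.3 89.4] 312 [ 8.7 -7.7 89.6] 313 [ 2.4 -7.6 70.9] 314 [ 2.1 -6.9 70.2] 315 [ 2.8 -6.1 72.2] 316 [11.8 -4.8 98.6] 317 [ 12.3  -4.2 100. ] 318 [12.2 -3.6 99.6] 319 [12.2 -2.9 99.8] 320 [12.2 -2.3 99.8] 321 [12.2 -1.7 99.6] 322 [ 12.3  -1.1 100.1] 323 [ 12.5  -0.4 100.7] 324 [ 12.4   0.2 100.4] 325 [12.1  0.8 99.3] 326 [ 12.5   1.4 100.6] 327 [ 12.7   2.  101.1] 328 [12.1  2.7 99.6] 329 [12.2  3.3 99.6] 330 [ 2.3  4.6 70.6] 331 [ 8.9  4.8 89.9] 332 [ 9.3  5.4 91.2] 333 [ 8.8  6.1 89.7] 334 [ 8.9  6.8 89.9] 335 [ 9.   7.4 90.3] 336 [ 8.9  8.1 90.1]
```

The bar end gap is 1.7 mm against an ideal 1.5 mm, and it sits about 0.4 mm off laterally. I'll trim that and feel into the slot.

Call:
send_rows --steps '[{"translation":[0.02,-0.04,0],"delta_rot":[0,0,0],"jaw":0.8},{"translation":[0.02,-0.04,0.1],"delta_rot":[0,0,0],"jaw":0.8},{"translation":[0.02,-0.04,0.2],"delta_rot":[0,0,0],"jaw":0.8},{"translation":[0.02,-0.04,0.3],"delta_rot":[0,0,0],"jaw":0.8},{"translation":[0.02,-0.04,0.4],"delta_rot":[0,0,0],"jaw":0.8},{"translation":[0.02,-0.04,0.5],"delta_rot":[0,0,0],"jaw":0.8},{"translation":[0.02,-0.04,0.6],"delta_rot":[0,0,0],"jaw":0.8},{"translation":[0.02,-0.04,0.6],"delta_rot":[0,0,0],"jaw":0.8}]'

```text
time: 8.45
tool_pos: [0.553, 0.1826, 0.1646]
tool_rot: [-0.0, 0.069, 0.998, -0.0]
contact_force: [0.1, -0.1, -1.1]
gripper_width: 0.124
grasp_force: 59.7
```

The bar has entered freely. Continuing to just above the spring plate.

Call:
send_rows --steps '[{"translation":[0,0,0.2],"delta_rot":[0,0,0],"jaw":0.8},{"translation":[0,0,0.4],"delta_rot":[0,0,0],"jaw":0.8},{"translation":[0,0,0.6],"delta_rot":[0,0,0],"jaw":0.8},{"translation":[0,0,0.8],"delta_rot":[0,0,0],"jaw":0.8},{"translation":[0,0,1.0],"delta_rot":[0,0,0],"jaw":0.8},{"translation":[0,0,1.2],"delta_rot":[0,0,0],"jaw":0.8},{"translation":[0,0,1.3],"delta_rot":[0,0,0],"jaw":0.8},{"translation":[0,0,1.3],"delta_rot":[0,0,0],"jaw":0.8}]'

```text
time: 9.25
tool_pos: [0.553, 0.1826, 0.1516]
tool_rot: [-0.0, 0.069, 0.998, -0.0]
contact_force: [0.1, 0.2, -0.6]
gripper_width: 0.127
grasp_force: 59.7
```

Call:
send_rows --steps '[{"translation":[0,0,0.05],"delta_rot":[0,0,0],"jaw":0.8},{"translation":[0,0,0.1],"delta_rot":[0,0,0],"jaw":0.8},{"translation":[0,0,0.15],"delta_rot":[0,0,0],"jaw":0.8},{"translation":[0,0,0.2],"delta_rot":[0,0,0],"jaw":0.8},{"translation":[0,0,0.25],"delta_rot":[0,0,0],"jaw":0.8},{"translation":[0,0,0.3],"delta_rot":[0,0,0],"jaw":0.8},{"translation":[0,0,0.3],"delta_rot":[0,0,0],"jaw":0.8},{"translation":[0,0,0.3],"delta_rot":[0,0,0],"jaw":0.8}]'

```text
time: 10.05
tool_pos: [0.5532, 0.1826, 0.1489]
tool_rot: [-0.0, 0.069, 0.998, -0.0]
contact_force: [1.3, 0.1, -1.2]
gripper_width: 0.126
grasp_force: 59.7
```

Call:
send_rows --steps '[{"translation":[0,0,0.05],"delta_rot":[0,0,0],"jaw":0.8},{"translation":[0,0,0.1],"delta_rot":[0,0,0],"jaw":0.8},{"translation":[0,0,0.15],"delta_rot":[0,0,0],"jaw":0.8},{"translation":[0,0,0.2],"delta_rot":[0,0,0],"jaw":0.8},{"translation":[0,0,0.25],"delta_rot":[0,0,0],"jaw":0.8},{"translation":[0,0,0.3],"delta_rot":[0,0,0],"jaw":0.8},{"translation":[0,0,0.3],"delta_rot":[0,0,0],"jaw":0.8},{"translation":[0,0,0.3],"delta_rot":[0,0,0],"jaw":0.8}]'

```text
time: 10.85
tool_pos: [0.5533, 0.1826, 0.1462]
tool_rot: [0.0, 0.069, 0.998, 0.0]
contact_force: [-1.1, -0.5, 2.6]
gripper_width: 0.128
grasp_force: 60.3
```

First touch was near 0.147. Pressing on.

Call:
send_rows --steps '[{"translation":[0,0,0.1],"delta_rot":[0,0,0],"jaw":0.8},{"translation":[0,0,0.2],"delta_rot":[0,0,0],"jaw":0.8},{"translation":[0,0,0.3],"delta_rot":[0,0,0],"jaw":0.8},{"translation":[0,0,0.4],"delta_rot":[0,0,0],"jaw":0.8},{"translation":[0,0,0.5],"delta_rot":[0,0,0],"jaw":0.8},{"translation":[0,0,0.6],"delta_rot":[0,0,0],"jaw":0.8},{"translation":[0,0,0.7],"delta_rot":[0,0,0],"jaw":0.8},{"translation":[0,0,0.7],"delta_rot":[0,0,0],"jaw":0.8}]'

```text
time: 11.65
tool_pos: [0.5535, 0.1826, 0.14]
tool_rot: [0.0, 0.069, 0.998, 0.0]
contact_force: [-2.8, -0.1, 8.2]
gripper_width: 0.126
grasp_force: 61.1
```

Call:
send_rows --steps '[{"translation":[0,0,0.05],"delta_rot":[0,0,0],"jaw":0.8},{"translation":[0,0,0.1],"delta_rot":[0,0,0],"jaw":0.8},{"translation":[0,0,0.15],"delta_rot":[0,0,0],"jaw":0.8},{"translation":[0,0,0.2],"delta_rot":[0,0,0],"jaw":0.8},{"translation":[0,0,0.25],"delta_rot":[0,0,0],"jaw":0.8},{"translation":[0,0,0.3],"delta_rot":[0,0,0],"jaw":0.8},{"translation":[0,0,0.33],"delta_rot":[0,0,0],"jaw":0.8},{"translation":[0,0,0.33],"delta_rot":[0,0,0],"jaw":0.8}]'

```text
time: 12.45
tool_pos: [0.5536, 0.1827, 0.1374]
tool_rot: [0.0, 0.069, 0.998, 0.0]
contact_force: [-4.7, -1.0, 10.2]
gripper_width: 0.128
grasp_force: 61.4
```

```bash
python3 -c "
from h import *
s,p,R=pose();print(p,s['contact_force'],s['ft_torque'],s['joint_pos'])"
```

```text
[0.55361573 0.18267656 0.13738362] [-4.68545154 -0.95936864 10.21322024] [-0.27044682  0.90206872 -0.01837983] [ 1.91150575e-01  4.36331510e-02  1.80821456e+00 -1.22972396e-04
  1.28894166e+00 -1.24089230e+00]
```

Call:
send_rows --steps '[{"translation":[0.06,0,0.02],"delta_rot":[0,0,0],"jaw":0.8},{"translation":[0.06,0,0.04],"delta_rot":[0,0,0],"jaw":0.8},{"translation":[0.06,0,0.06],"delta_rot":[0,0,0],"jaw":0.8},{"translation":[0.06,0,0.08],"delta_rot":[0,0,0],"jaw":0.8},{"translation":[0.06,0,0.1],"delta_rot":[0,0,0],"jaw":0.8},{"translation":[0.06,0,0.1],"delta_rot":[0,0,0],"jaw":0.8},{"translation":[0.06,0,0.1],"delta_rot":[0,0,0],"jaw":0.8},{"translation":[0.06,0,0.1],"delta_rot":[0,0,0],"jaw":0.8}]'

```text
time: 13.25
tool_pos: [0.5535, 0.1827, 0.1369]
tool_rot: [0.001, 0.069, 0.998, 0.0]
contact_force: [-2.9, -1.3, 11.5]
gripper_width: 0.125
grasp_force: 61.5
```

Fully pressed at about 10 mm of travel and 12.7 N. Now turning clockwise (+z of the tool) in stages about the fastener's axis, which sits about 2.5 mm along -x from the TCP.

Call:
send_rows --steps '[{"translation":[0,0.015,0],"delta_rot":[0,0,0.06],"jaw":0.8},{"translation":[0,0.03,0],"delta_rot":[0,0,0.12],"jaw":0.8},{"translation":[-0.01,0.045,0],"delta_rot":[0,0,0.18],"jaw":0.8},{"translation":[-0.015,0.06,0],"delta_rot":[0,0,0.24],"jaw":0.8},{"translation":[-0.02,0.07,0],"delta_rot":[0,0,0.3],"jaw":0.8},{"translation":[-0.025,0.085,0],"delta_rot":[0,0,0.36],"jaw":0.8},{"translation":[-0.035,0.1,0],"delta_rot":[0,0,0.42],"jaw":0.8},{"translation":[-0.035,0.1,0],"delta_rot":[0,0,0.42],"jaw":0.8}]'

```text
time: 14.05
tool_pos: [0.5552, 0.1839, 0.1375]
tool_rot: [0.003, 0.276, 0.961, 0.001]
contact_force: [-0.1, -0.9, 10.9]
gripper_width: 0.127
grasp_force: 61.4
```

```bash
cat > st.py <<'E'
from h import *
s,p,R=pose();print(p,'yaw',np.degrees(np.arctan2(R[1,0],R[0,0])),'F',s['contact_force'].round(1),'Ftool',(R.T@s['contact_force']).round(1),'T',s['ft_torque'].round(2))
E
python3 st.py
```

```text
[0.55523272 0.18391763 0.13749947] yaw 147.9237554174378 F [-0.1 -0.9 10.9] Ftool [ -0.5  -0.8 -10.9] T [-0.09  0.1   0.04]
```

Call:
send_rows --steps '[{"translation":[0,0.015,0.05],"delta_rot":[0,0,0.06],"jaw":0.8},{"translation":[0,0.03,0.05],"delta_rot":[0,0,0.12],"jaw":0.8},{"translation":[-0.01,0.045,0.05],"delta_rot":[0,0,0.18],"jaw":0.8},{"translation":[-0.015,0.06,0.05],"delta_rot":[0,0,0.24],"jaw":0.8},{"translation":[-0.02,0.07,0.05],"delta_rot":[0,0,0.3],"jaw":0.8},{"translation":[-0.025,0.085,0.05],"delta_rot":[0,0,0.36],"jaw":0.8},{"translation":[-0.035,0.1,0.05],"delta_rot":[0,0,0.42],"jaw":0.8},{"translation":[-0.035,0.1,0.05],"delta_rot":[0,0,0.42],"jaw":0.8}]'

```text
time: 14.85
tool_pos: [0.5563, 0.1846, 0.1372]
tool_rot: [0.003, 0.471, 0.882, 0.002]
contact_force: [-0.4, -0.0, 11.6]
gripper_width: 0.123
grasp_force: 61.4
```

```bash
python3 st.py
```

```text
[0.55630576 0.18460203 0.13720065] yaw 123.86031274778158 F [-0.4 -0.  11.6] Ftool [  0.2  -0.3 -11.6] T [-0.16  0.06 -0.01]
```

Call:
send_rows --steps '[{"translation":[0,0.015,0.02],"delta_rot":[0,0,0.06],"jaw":0.8},{"translation":[0,0.03,0.02],"delta_rot":[0,0,0.12],"jaw":0.8},{"translation":[-0.01,0.045,0.02],"delta_rot":[0,0,0.18],"jaw":0.8},{"translation":[-0.015,0.06,0.02],"delta_rot":[0,0,0.24],"jaw":0.8},{"translation":[-0.02,0.07,0.02],"delta_rot":[0,0,0.3],"jaw":0.8},{"translation":[-0.025,0.085,0.02],"delta_rot":[0,0,0.36],"jaw":0.8},{"translation":[-0.035,0.1,0.02],"delta_rot":[0,0,0.42],"jaw":0.8},{"translation":[-0.035,0.1,0.02],"delta_rot":[0,0,0.42],"jaw":0.8}]'

```text
time: 15.65
tool_pos: [0.5574, 0.1849, 0.1371]
tool_rot: [0.002, 0.644, 0.765, 0.003]
contact_force: [0.2, -0.9, 12.3]
gripper_width: 0.127
grasp_force: 61.4
```

Call:
send_rows --steps '[{"translation":[0,0.015,0],"delta_rot":[0,0,0.06],"jaw":0.8},{"translation":[0,0.03,0],"delta_rot":[0,0,0.12],"jaw":0.8},{"translation":[-0.01,0.045,0],"delta_rot":[0,0,0.18],"jaw":0.8},{"translation":[-0.015,0.06,0],"delta_rot":[0,0,0.24],"jaw":0.8},{"translation":[-0.02,0.07,0],"delta_rot":[0,0,0.29],"jaw":0.8},{"translation":[-0.025,0.08,0],"delta_rot":[0,0,0.33],"jaw":0.8},{"translation":[-0.025,0.08,0],"delta_rot":[0,0,0.33],"jaw":0.8},{"translation":[-0.025,0.08,0],"delta_rot":[0,0,0.33],"jaw":0.8}]'

```text
time: 16.45
tool_pos: [0.5576, 0.185, 0.137]
tool_rot: [0.001, 0.761, 0.649, 0.002]
contact_force: [-1.3, 0.4, 13.4]
gripper_width: 0.127
grasp_force: 61.6
```

```bash
python3 st.py
```

```text
[0.55762419 0.18503433 0.13704461] yaw 80.95211455606426 F [-1.3  0.4 13.4] Ftool [  0.3  -1.2 -13.4] T [0.03 0.5  0.01]
```

Turned 91° with little side load. Now letting off the push slowly.

Call:
send_rows --steps '[{"translation":[0,0,-0.1],"delta_rot":[0,0,0],"jaw":0.8},{"translation":[0,0,-0.2],"delta_rot":[0,0,0],"jaw":0.8},{"translation":[0,0,-0.3],"delta_rot":[0,0,0],"jaw":0.8},{"translation":[0,0,-0.4],"delta_rot":[0,0,0],"jaw":0.8},{"translation":[0,0,-0.5],"delta_rot":[0,0,0],"jaw":0.8},{"translation":[0,0,-0.55],"delta_rot":[0,0,0],"jaw":0.8},{"translation":[0,0,-0.55],"delta_rot":[0,0,0],"jaw":0.8},{"translation":[0,0,-0.55],"delta_rot":[0,0,0],"jaw":0.8}]'

```text
time: 17.25
tool_pos: [0.5574, 0.185, 0.1411]
tool_rot: [0.001, 0.761, 0.649, 0.002]
contact_force: [1.8, -0.5, 6.4]
gripper_width: 0.121
grasp_force: 60.7
```

```bash
python3 st.py
```

```text
[0.55739669 0.18497284 0.1411421 ] yaw 80.95166393159931 F [ 1.8 -0.5  6.4] Ftool [-0.2  1.8 -6.3] T [ 0.19 -0.09 -0.02]
```

Call:
send_rows --steps '[{"translation":[0,0,-0.05],"delta_rot":[0,0,0],"jaw":0.8},{"translation":[0,0,-0.1],"delta_rot":[0,0,0],"jaw":0.8},{"translation":[0,0,-0.15],"delta_rot":[0,0,0],"jaw":0.8},{"translation":[0,0,-0.18],"delta_rot":[0,0,0],"jaw":0.8},{"translation":[0,0,-0.18],"delta_rot":[0,0,0],"jaw":0.8},{"translation":[0,0,-0.18],"delta_rot":[0,0,0],"jaw":0.8},{"translation":[0,0,-0.18],"delta_rot":[0,0,0],"jaw":0.8},{"translation":[0,0,-0.18],"delta_rot":[0,0,0],"jaw":0.8}]'

```text
time: 18.05
tool_pos: [0.5573, 0.185, 0.1425]
tool_rot: [0.001, 0.761, 0.649, 0.002]
contact_force: [1.5, 1.6, 5.7]
gripper_width: 0.128
grasp_force: 60.6
```

```bash
python3 st.py
```

```text
[0.55728967 0.18495044 0.14250067] yaw 80.94900264374893 F [1.5 1.6 5.7] Ftool [ 1.8  1.2 -5.7] T [ 0.24 -0.33  0.01]
```

Call:
send_rows --steps '[{"translation":[0,0,-0.05],"delta_rot":[0,0,0],"jaw":0.8},{"translation":[0,0,-0.1],"delta_rot":[0,0,0],"jaw":0.8},{"translation":[0,0,-0.12],"delta_rot":[0,0,0],"jaw":0.8},{"translation":[0,0,-0.12],"delta_rot":[0,0,0],"jaw":0.8},{"translation":[0,0,-0.12],"delta_rot":[0,0,0],"jaw":0.8},{"translation":[0,0,-0.12],"delta_rot":[0,0,0],"jaw":0.8},{"translation":[0,0,-0.12],"delta_rot":[0,0,0],"jaw":0.8},{"translation":[0,0,-0.12],"delta_rot":[0,0,0],"jaw":0.8}]'

```text
time: 18.85
tool_pos: [0.5571, 0.1849, 0.1435]
tool_rot: [0.001, 0.761, 0.649, 0.002]
contact_force: [2.1, 0.4, 6.0]
gripper_width: 0.131
grasp_force: 60.6
```

```bash
python3 st.py
```

```text
[0.55713234 0.18487665 0.1435134 ] yaw 80.94702562955702 F [2.1 0.4 6. ] Ftool [ 0.8  2.1 -6. ] T [ 0.27 -0.63 -0.01]
```

Call:
send_rows --steps '[{"translation":[0,0,-0.05],"delta_rot":[0,0,0],"jaw":0.8},{"translation":[0,0,-0.1],"delta_rot":[0,0,0],"jaw":0.8},{"translation":[0,0,-0.1],"delta_rot":[0,0,0],"jaw":0.8},{"translation":[0,0,-0.1],"delta_rot":[0,0,0],"jaw":0.8},{"translation":[0,0,-0.1],"delta_rot":[0,0,0],"jaw":0.8},{"translation":[0,0,-0.1],"delta_rot":[0,0,0],"jaw":0.8},{"translation":[0,0,-0.1],"delta_rot":[0,0,0],"jaw":0.8},{"translation":[0,0,-0.1],"delta_rot":[0,0,0],"jaw":0.8}]'

```text
time: 19.65
tool_pos: [0.5563, 0.1845, 0.1438]
tool_rot: [0.0, 0.761, 0.649, 0.001]
contact_force: [2.8, 2.7, 5.2]
gripper_width: 0.126
grasp_force: 60.6
```

```bash
python3 st.py; python3 - <<'E'
from h import *
w=grab('wrist','w5');a=grab('scene','s5');b=grab('side','d5');W=cloud(w);s,p,R=pose()
m=(np.hypot(W[...,0]-p[0],W[...,1]-p[1])<.03)&(W[...,2]>.11)&(W[...,2]<.14)
print(np.histogram(W[m][:,2],bins=np.arange(.11,.1405,.001)))
u,v=map(int,proj(w,p))
cr=lambda f,x,y,w,h,s:cv2.resize(f['pixels'][y:y+h,x:x+w],None,fx=s,fy=s,interpolation=cv2.INTER_CUBIC)
cv2.imwrite('pics/c5.png',np.hstack([cr(w,270,170,100,150,4),np.vstack([cr(a,315,145,80,60,5),cr(b,285,235,80,60,5)])]))
E
```

```text
[0.55628755 0.18451313 0.14383768] yaw 80.94232665551353 F [2.8 2.7 5.2] Ftool [ 3.1  2.4 -5.2] T [ 0.34 -0.8  -0.02]
(array([  0,   0,   0,   0,   0,   0,   0,   0,   0,   0,   0,   1,   5,
        33,  64, 295, 746, 242,  18,  24,  19,  19,  26,  33,  40,  51,
        52,  84,  76,  72]), array([0.11 , 0.111, 0.112, 0.113, 0.114, 0.115, 0.116, 0.117, 0.118,
       0.119, 0.12 , 0.121, 0.122, 0.123, 0.124, 0.125, 0.126, 0.127,
       0.128, 0.129, 0.13 , 0.131, 0.132, 0.133, 0.134, 0.135, 0.136,
       0.137, 0.138, 0.139, 0.14 ]))
```

View pics/c5.png

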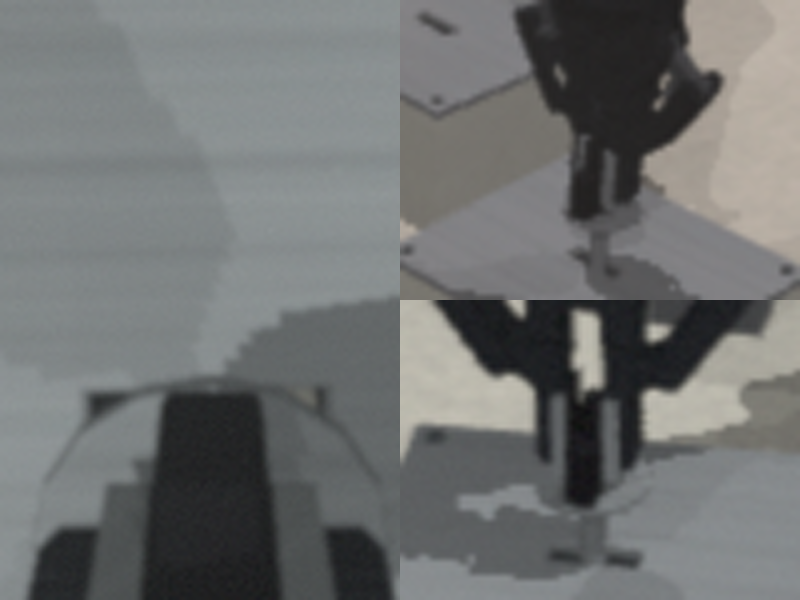

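The side crop shows the stem centred in the slot. The flange underside is 32.5 mm above the cover, about 6.5 mm above its pressed position, and it no longer follows the upward command. That fits being seated in the notch. Releasing.

Call:
send_rows --steps '[{"translation":[0,0,-0.05],"delta_rot":[0,0,0],"jaw":0.8},{"translation":[0,0,-0.1],"delta_rot":[0,0,0],"jaw":0.8},{"translation":[0,0,-0.1],"delta_rot":[0,0,0],"jaw":1.5},{"translation":[0,0,-0.1],"delta_rot":[0,0,0],"jaw":2},{"translation":[0,0,-0.1],"delta_rot":[0,0,0],"jaw":3},{"translation":[0,0,-0.1],"delta_rot":[0,0,0],"jaw":4},{"translation":[0,0,-0.1],"delta_rot":[0,0,0],"jaw":5},{"translation":[0,0,-0.1],"delta_rot":[0,0,0],"jaw":5}]'

```text
time: 20.6
tool_pos: [0.5556, 0.1844, 0.1443]
tool_rot: [-0.0, 0.761, 0.649, -0.0]
contact_force: [0.1, 0.6, 0.1]
gripper_width: 0.584
grasp_force: 0.0
```

```bash
python3 st.py; python3 - <<'E'
from h import *
w=grab('wrist','w6');W=cloud(w);s,p,R=pose()
d=np.hypot(W[...,0]-p[0],W[...,1]-p[1])<.03
m=d&(W[...,2]>.11)&(W[...,2]<.14);h=np.histogram(W[m][:,2],bins=np.arange(.115,.1405,.001));print(h[0])
t=d&(W[...,2]>.145)&(W[...,2]<.16);print(t.sum(),np.median(W[t][:,2]),cv2.minAreaRect(W[t][:,:2].astype(np.float32)*1000))
E
```

```text
[0.55558165 0.18439903 0.14428394] yaw 80.94803344048856 F [0.1 0.6 0.1] Ftool [ 0.6  0.  -0.1] T [-0.02  0.02 -0.04]
[   0    0    0    0    0    0    0    7   24   46  333 1820 1147   74
   18   21   23   26   26   45   51   63   78   61   88]
3734 0.15260551865524644 ((557.7167358398438, 182.27439880371094), (56.70408248901367, 43.65380096435547), 10.952601432800293)
```

Call:
send_rows --steps '[{"translation":[0,0,-1],"delta_rot":[0,0,0],"jaw":6},{"translation":[0,0,-3],"delta_rot":[0,0,0],"jaw":6},{"translation":[0,0,-5],"delta_rot":[0,0,0],"jaw":6},{"translation":[0,0,-7],"delta_rot":[0,0,0],"jaw":6},{"translation":[0,0,-9],"delta_rot":[0,0,0],"jaw":6},{"translation":[0,0,-10],"delta_rot":[0,0,0],"jaw":6},{"translation":[0,0,-10],"delta_rot":[0,0,0],"jaw":6},{"translation":[0,0,-10],"delta_rot":[0,0,0],"jaw":6}]'

```text
time: 21.45
tool_pos: [0.5555, 0.1844, 0.244]
tool_rot: [-0.0, 0.761, 0.649, -0.0]
contact_force: [0.1, 0.1, -0.3]
gripper_width: 0.704
grasp_force: 0.0
```

```bash
python3 st.py; python3 - <<'E'
from h import *
w=grab('wrist','w7');a=grab('scene','s7');b=grab('side','d7');W=cloud(w)
d=np.hypot(W[...,0]-.5565,W[...,1]-.182)<.03
for lo,hi in((.12,.135),(.147,.158),(.085,.095)):
  t=(d if lo>.1 else np.hypot(W[...,0]-.5565,W[...,1]-.182)<.1)&(W[...,2]>lo)&(W[...,2]<hi);print(t.sum(),np.median(W[t][:,2]),cv2.minAreaRect(W[t][:,:2].astype(np.float32)*1000))
cr=lambda f,x,y,w,h,s:cv2.resize(f['pixels'][y:y+h,x:x+w],None,fx=s,fy=s,interpolation=cv2.INTER_CUBIC)
cv2.imwrite('pics/c7.png',np.hstack([cr(w,220,130,200,300,2),np.vstack([cr(a,315,145,80,60,5),cr(b,285,235,80,60,5)])]))
E
```

```text
[0.55550835 0.18440173 0.24398629] yaw 80.94871965163445 F [ 0.1  0.1 -0.3] Ftool [0.1 0.1 0.3] T [0.01 0.   0.01]
1527 0.1268668734922717 ((556.9825439453125, 182.63192749023438), (42.07765197753906, 43.190101623535156), 80.81867218017578)
1038 0.15262367204072694 ((557.03857421875, 181.9053497314453), (44.34263229370117, 11.813385963439941), 80.64061737060547)
31766 0.09053177492446036 ((556.46826171875, 180.67611694335938), (160.6844940185547, 180.42718505859375), 82.21605682373047)
```

View pics/c7.png

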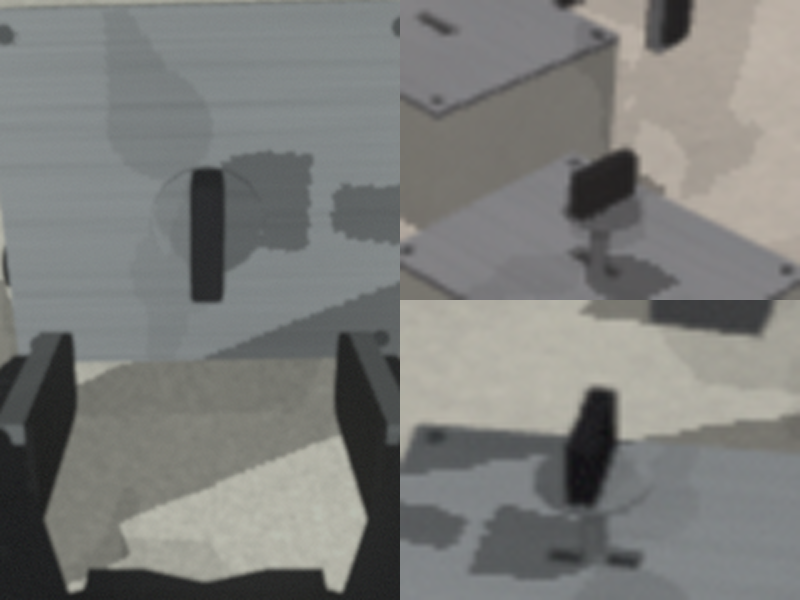

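The wing now stands across the slot at yaw 80.6° (unit y is at 82.2°), upright. The flange underside is 32.4 mm above the cover, about 3 mm below its first-touch height, and it has not moved since release. It is in the notch and the gripper is clear.

```bash
python3 -c "
from plant import *
print(job_done())"
```

```text
the job is handed in; nothing more can be done
None
```

I put the fastener through the slot of the farther unit, pressed it in with about 13 N, turned it 91° clockwise until it rose into its notch, released it, and handed the job in at about 22 s; I judged the lock from its height and the measured forces.

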